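Slide the white reference disc along the datum rail into its corner

ROBOT

A 7-joint arm with a two-finger parallel gripper is mounted at the origin on the work surface. World frame = base frame: x ahead of the robot, y to its left, z up, the work surface at z = 0. Lengths are in mm, angles in rad, forces in N, time in s.
With the tool pointing down it reaches from about 400 to 875 mm from the base axis. Payload 4.4 kg.
Tool frame: the origin (TCP) lies on the centre line of the jaws, within the pads' length; the fingertips stand 25 mm ahead of it and the grasp point (between the pads) lies 6 mm ahead of it; x points along the fingers, y is the direction in which the jaws open and shut, and the axes are right-handed (so a half turn about x gives the same grasp; the last joint's range is limited). The gripper opens to 85 mm and grips with 20 to 120 N. Pads are 22 mm wide; open, the fingers measure 114 mm over their backs; the gripper's body (76 mm by 85 mm) begins 54 mm behind the grasp point. The pads swing forward as they close: fully open they stand 13 mm farther back than shut.
Start: joints at [-1.409, 0.628, 0.038, 1.517, -0.027, 0.996, -0.02], TCP at [146.768, 633.227, 256.313] pointing down, gripper open.
Joint ranges: [-3.06, 3.06], [-0.37, 2.12], [-1.25, 1.32], [0.18, 2.47], [-1.1, 4.24], [0.23, 1.98], [-2.94, 2.94]. Speed limits (rad/s): [2.57, 2.57, 3.14, 3.14, 3.14, 3.14, 3.14].

INTERFACE

Orientations are given as [roll, pitch, yaw] about the fixed x, y, z axes, in that order (R = Rz(yaw) Ry(pitch) Rx(roll)).
In Python, from cell import * gives the robot as it stands. The module is installed in compiled form; this text tells all that it offers.
- The arm moves only by the tool jog_arm, never from a script. Its argument "series" is a list of rows, each a list of 3 entries, a list of its own where there are three numbers: the turn, a rotation vector about the tool's x, y, z in degrees, then the shift along the tool's x, y, z in mm, then the gripper's target within -1 to 1 (shut at 1, half-way at 0, fully open at -1). In form: [[[rx, ry, rz], [dx, dy, dz], hand], ...]. A call has 1 to 8 rows; each row shifts and turns the commanded pose from where the row before left it, along the tool's axes as they then stand; what a row does not reach is not made up. A row lasts 1/8 s, in which the tool goes at most 62.5 mm and 10.7 degrees, less where a joint would pass 70% of its speed; a pose out of reach is approached as far as the arm can. A call is refused whole if a number of a shift passes 62.5 or a number of a turn 10.7, either way. A call with a gripper value outside its range is refused whole. The fingers move at their own pace and stop on an object; the grip force is fixed at half the most. Time passes only in rows, so rows that do not move let the fingers close. It gives the time, the measured TCP pose, the force and the opening at its end, in the units of the state.
- read_state(): the state, without advancing time (a new reading comes with each control period).
- get_image(name): name is "side" or "top"; returns a dict with "img" (420x560x3 uint8, red, green, blue), "range_z" (420x560 float32, mm along the optical axis (not along the pixel's ray), 0 where there is no reading), "fovy" (degrees; the focal length in pixels is half the picture's height over the tangent of half this angle, whatever the lens; pixels are square), "cx", "cy" (the principal point, pixels), "cam_to_world" (4x4, takes a point from camera to world coordinates). Camera axes: x right, y up, looking along -z (the intrinsics and any distortion apply to the point x, -y, -z); pixel columns grow to the right and rows downward; lengths in mm; the calibration is good to about 2 mm. A picture is of the moment at which its call begins.
- finish_job(): hands the job in, once; it reports no verdict.
The state is a dict: "clock": time; "qpos": joint angles; "qd": joint speeds; "tau": joint torques, N m; "eef_pos": TCP position; "tool_rot": TCP orientation; "force": force on the tool from outside, world axes, zero at the start; "torque": the same for the moment, N m; "width": finger opening in mm.
Only numpy, scipy, OpenCV 4.12 (cv2) and the standard library are available. Lean on these libraries where they do the work, as an engineer would, in place of code of your own. Each camera call takes 0.05 s, during which the arm holds its last target. There are 200 camera calls.

TASK

Seat the white reference disc in the corner of its nest by pushing it with the fingers, without picking it up: first push it across the black plate against the steel rail while it is still well short of the blue stop, then slide it along, keeping it against the rail, until it is fully home against both rail and stop, and leave it there. Push only on the dark rim, never touching the white optical face, and leave the grey disc, the dropper bottle and the screwdriver where they are.

Things in the scene. Friction and masses are not known exactly. Their poses are not given: they have to be found in the camera images.
- nest: the fixed base of the nest: black plate 150 mm (its x, from -85 to +65) by 300 mm (its y, from -150 to +150), 12 mm thick, on the granite. Origin at the granite, 12 mm below the plate's top. A steel rail 16 mm wide, standing 14 mm above the plate, runs along y over the plate's whole far (+x) edge; its working face is the plane x = +49 mm and looks to -x
- stop: the fixed blue stop, 14 mm high, running 65 mm from the rail to -x and 20 mm thick (y 0 to +20); at its end a 12 mm wide round-nosed hook reaches back 18 mm to -y, inner face at x = -53 mm, so the pocket is 53 mm wide. Its clamp over the rail stands 28 mm high. Origin and axes as corner. Its place along the rail varies
- corner (a point): the corner to drive the disc into: the point, at the height of the plate's top, where the rail's working face meets the stop's face. Axes parallel to the nest's: rail face is its plane x = 0, stop face its plane y = 0; a disc fully home has its centre at x = -25, y = -25 mm
- white_std: the white reference disc: loose round puck, 50 mm diameter, 12 mm high, 50 to 100 g, dark grey ring mount, white face on top. Starts flat on the black plate, 15 to 45 mm clear of the rail and with its centre 140 mm or more short of the stop's face. Origin at the centre of its underside, z up. It slides and turns easily on plate and rail (friction about 0.3)
- white_std_face: the white face of that disc: 36 mm diameter, level with the mount's top (0.3 mm proud); the mount's rim around it is 7 mm wide. Origin at its centre, 10.3 mm above the disc's underside. Not to be touched
- grey_std: a bystander: a second disc of the same size with a mid-grey face, loose, on the granite beside the plate. Origin at the centre of its underside
- dropper: a bystander: amber dropper bottle with a black cap, 30 mm diameter, 62 mm high, loose, standing on the granite beside the plate. Origin at the centre of its underside
- driver: a bystander: screwdriver with an orange handle, 150 mm long, lying loose on the granite beyond the rail. Lies along its x axis, origin at about its middle
There are look-alikes about, which are no part of the job. What is shaped like the white_std but green or red is not meant.

How it is judged (in metres and radians):
On the way:
1. the white disc lies against the rail (gap under 2 mm) while its centre is still more than 80 mm short of the stop (x of white_std in the frame of corner between -0.027 and -0.022 m and y of white_std in the frame of corner below -0.08 m and angle between white_std's own z axis and vertical below 0.06 rad), for 0.1 s.
At the end, for the whole second after the job is handed in: the white disc lies flat and at rest on the plate in the corner, its edge within 2 mm of the rail's face and within 2 mm of the stop's face (x of white_std in the frame of corner between -0.027 and -0.022 m and y of white_std in the frame of corner between -0.027 and -0.022 m and z of white_std in the frame of corner between -0.002 and 0.002 m and angle between white_std's own z axis and vertical below 0.06 rad and linear speed of white_std below 0.01 m/s); the robot touches nothing.
It fails at once if the white disc is lifted (more than 5 mm off the plate) or tipped (more than 0.2 rad) (z of white_std in the frame of corner above 0.005 m or angle between white_std's own z axis and vertical above 0.2 rad).
It fails at once if the white disc strays more than 8 mm off the rail once its centre is within 80 mm of the stop (x of white_std in the frame of corner below -0.033 m and y of white_std in the frame of corner above -0.08 m).
It fails at once if the white face is touched (contact force between the fingers and white_std_face above 0.5 N).
It fails at once if a bystander is moved by more than 15 mm (distance of any of grey_std, dropper, driver from where it was at the start of the episode above 0.015 m).
It also fails if it takes over 45 s, if anything falls off the work surface, if the arm or the gripper's body presses on something with over 40 N, if the wrist force passes 120 N, or if a joint passes its speed limit or range.

## Working session

There is one attempt and no reset: what is moved stays moved. The work goes in short steps, Python scripts to look and compute and a tool call to move; the robot and the scene stay as the last step left them, time stands still between calls to the robot, and variables do not carry over. Pictures are saved under pics/ and viewed, about 8 in all and at most 12, crops included, and the job is handed in when it is done.

Besides the shell and the picture viewer there is one more tool, called after "Emit:" by a JSON object that holds its "method" and its "body", one argument or row to a line. jog_arm: Moves the arm, as the interface text tells. Its arguments: {"type":"object","properties":{"series":{"type":"array"}},"required":["series"]}

```bash
mkdir -p pics
cat > h.py <<'E'
from cell import *
import numpy as np, cv2
def shot(n):
    d=get_image(n); np.savez('/tmp/'+n+'.npz',**d); return d
def save(d,fn,crop=None,s=1):
    im=d['img'][:,:,::-1]
    if crop: r0,r1,c0,c1=crop; im=im[r0:r1,c0:c1]
    cv2.imwrite('pics/'+fn,cv2.resize(im,None,fx=s,fy=s,interpolation=cv2.INTER_CUBIC))
def f(d): return d['img'].shape[0]/2/np.tan(np.radians(float(d['fovy']))/2)
def pt(d,u,v,z=None):
    """world point at pixel: from range, or by ray with plane z"""
    F=f(d); r=np.array([(u-float(d['cx']))/F,-(v-float(d['cy']))/F,-1.])
    M=np.array(d['cam_to_world']); 
    if z is None: t=float(d['range_z'][int(round(v)),int(round(u))])
    else: t=(z-M[2,3])/(M[:3,:3]@r)[2]
    return M[:3,:3]@(r*t)+M[:3,3]
E
python3 - <<'E'
from h import *
for n in('top','side'):
    d=shot(n); print(n,{k:np.round(v,3).tolist() for k,v in d.items() if k not in('img','range_z')},d.keys())
    save(d,n+'0.png',s=1.4)
print(read_state())
E
```

```text
top {'fovy': 49.385, 'cx': 283.647, 'cy': 207.476, 'cam_to_world': [[0.011, 0.997, -0.078, 514.522], [-1.0, 0.01, -0.019, 11.535], [-0.018, 0.078, 0.997, 810.645], [0.0, 0.0, 0.0, 1.0]]} dict_keys(['img', 'range_z', 'fovy', 'cx', 'cy', 'cam_to_world'])
side {'fovy': 42.715, 'cx': 274.667, 'cy': 206.28, 'cam_to_world': [[0.944, 0.172, -0.281, 298.569], [-0.329, 0.495, -0.804, -684.901], [0.001, 0.852, 0.524, 542.988], [0.0, 0.0, 0.0, 1.0]]} dict_keys(['img', 'range_z', 'fovy', 'cx', 'cy', 'cam_to_world'])
{'clock': 0.1, 'qpos': array([-1.40881072,  0.62928023,  0.03843319,  1.51828999, -0.02698577,
        0.99631142, -0.01999479]), 'qd': array([ 2.75674314e-03, -2.33935647e-03, -1.19439760e-03, -8.57558643e-05,
        1.45779356e-03,  6.11619810e-04, -4.53525958e-04]), 'tau': array([ 3.76401149e-03, -5.64533687e+01,  1.23061515e+00, -1.93975890e+01,
        1.12216762e-02,  5.34109407e-03, -4.17093347e-06]), 'eef_pos': array([146.63060303, 632.69575001, 255.45653809]), 'tool_rot': array([-1.55659949,  1.56902502, -1.78436328]), 'force': array([-0.39917896, -0.4917292 , -0.28305125]), 'torque': array([-0.00197366,  0.01553585,  0.03053725]), 'width': 85.06816422524653}
```

View pics/top0.png

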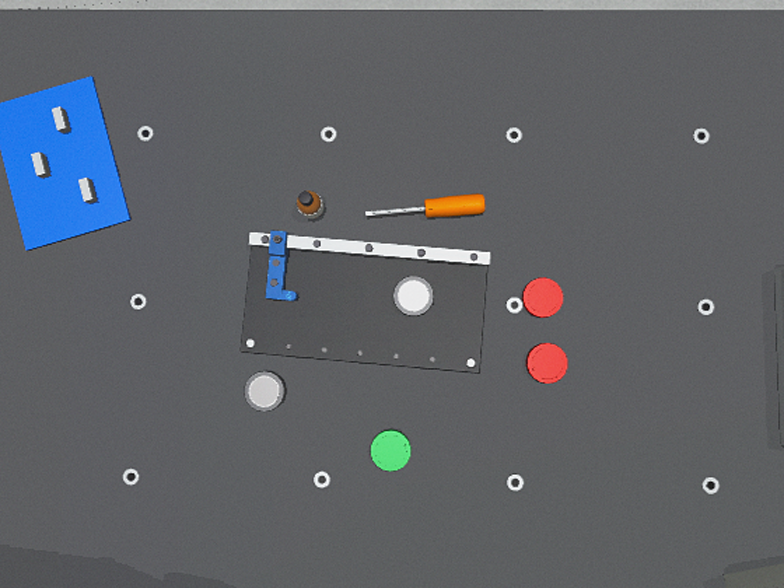

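View pics/side0.png

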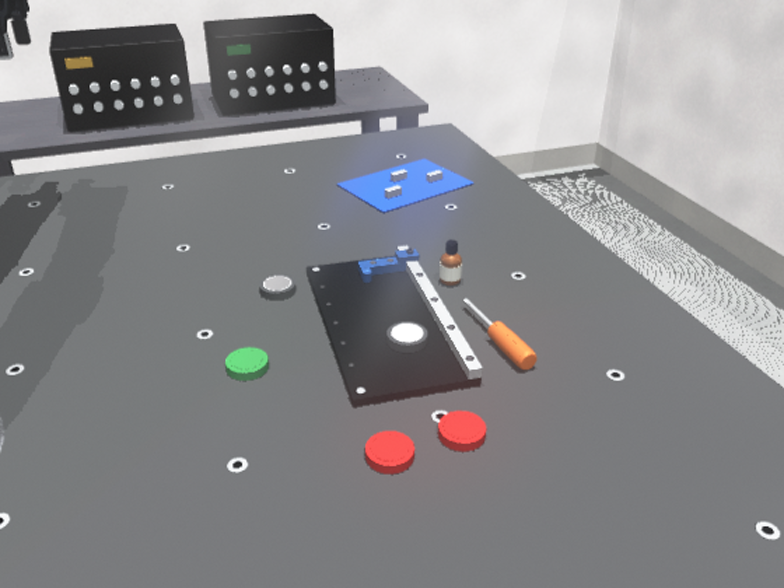

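Top view (1.4x): white disc at about (413,296), rail from (249,238) to (490,258), stop face at about x=286 and hook at (290,296). The dropper is at (309,204), the driver at (425,207) and the grey disc at (265,391). I'll enlarge the nest next.

Run:
```python
from h import *
d=dict(np.load('/tmp/top.npz')); save(d,'crop1.png',(155,275,165,360),4)
s=dict(np.load('/tmp/side.npz')); save(s,'crop2.png',(165,290,215,390),4)
# white blob in both views
for n,D,c in(('top',d,(270,325,185,240)),('side',s,(270,310,225,252))):
    m=np.zeros(D['img'].shape[:2],np.uint8);a=D['img'][c[2]:c[3],c[0]:c[1]].min(2)>150;m[c[2]:c[3],c[0]:c[1]]=a
    M=cv2.moments(m,True);u,v=M['m10']/M['m00'],M['m01']/M['m00'];print(n,u,v,M['m00'],pt(D,u,v),pt(D,u,v,22.3))
```

```text
top 295.74918566775244 210.07491856677524 614.0 [571.69334778   5.49025169  25.20111967] [571.9045169    5.46792394  22.3       ]
side 290.4568345323741 237.05755395683454 278.0 [569.8930862   10.16777077  22.81606705] [570.16226973  10.85735516  22.3       ]
```

View pics/crop1.png

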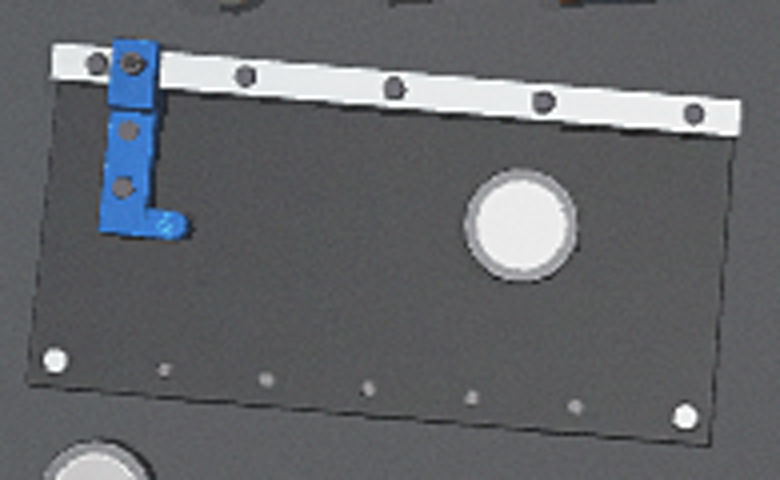

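View pics/crop2.png

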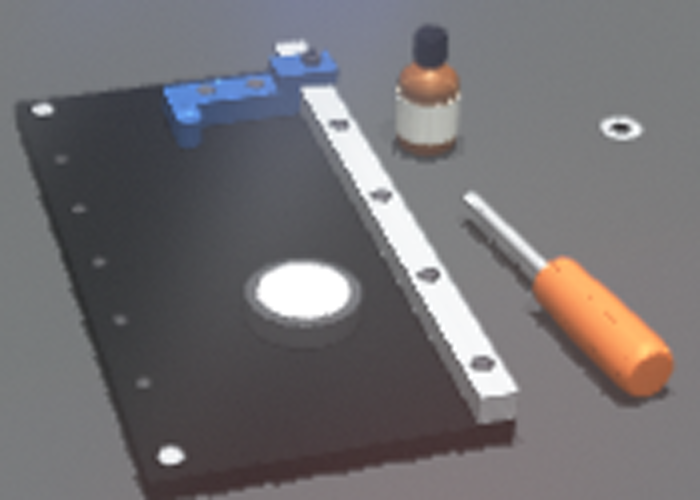

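Crop1: rail's top near edge runs (52,79)–(740,136), the stop face (155,115)–(148,210), the plate's near corners are (28,384) and (710,445), and the disc centre is about (521,225). Now the coordinates.

Run:
```python
from h import *
d=dict(np.load('/tmp/top.npz')); s=dict(np.load('/tmp/side.npz'))
P=lambda a,b,z=None:pt(d,(a+.5)/4-.5+165,(b+.5)/4-.5+155,z)
for n,a,b,z in [('railFL',52,43,26),('railFR',742,100,26),('railNL',52,79,26),('railNR',740,136,26),('plateNL',28,384,12),('plateNR',710,445,12),('stop1',155,115,26),('stop2',148,205,26),('hooktip',188,226,26),('disc',521,225,22.3)]:
    print(n,P(a,b,z).round(1),P(a,b).round(1) )
Q=lambda a,b,z=None:pt(s,(a+.5)/4-.5+215,(b+.5)/4-.5+165,z)
for n,a,b,z in [('railNR',480,402,26),('railFR',516,394,26),('railNL',303,90,26),('plateNL',17,103,12),('plateNR',150,487,12),('disc',303,290,22.3)]:
    print('S',n,Q(a,b,z).round(1),Q(a,b).round(1))
R=lambda u,v,z=None:pt(d,u/1.4,v/1.4,z).round(0)
print('dropper cap',R(306,198,62),'driver',R(366,214,8),R(484,204,12),'grey',R(265,391,10))
```

```text
railFL [647.7 212.1  26. ] [ 6.521e+02  2.188e+02 -2.000e-01]
railFR [625.3 -87.9  26. ] [628.8 -91.    1.4]
railNL [631.9 211.6  26. ] [631.5 211.   28.3]
railNR [609.7 -87.   26. ] [ 6.129e+02 -9.040e+01 -6.000e-01]
plateNL [499.4 221.7  12. ] [499.3 221.9  11.2]
plateNR [476.5 -75.8  12. ] [476.  -77.    1.9]
stop1 [616.5 166.3  26. ] [616.3 166.   27.4]
stop2 [577.3 168.3  26. ] [577.9 170.   17.7]
hooktip [568.3 150.7  26. ] [569.  152.3  17.1]
disc [570.5   7.   22.3] [570.3   7.   25.1]
S railNR [606.4 -88.1  26. ] [608.8 -83.4  21.9]
S railFR [621.8 -88.1  26. ] [638.5 -57.3  -0.7]
S railNL [628.  164.9  26. ] [629.2 167.9  24.2]
S plateNL [498.5 222.1  12. ] [503.6 245.3  -1.6]
S plateNR [474.5 -78.6  12. ] [475.9 -73.5   7.6]
S disc [570.   10.7  22.3] [569.7  10.2  22.7]
dropper cap [682. 136.  62.] driver [675.  67.   8.] [688. -82.  12.] grey [450. 190.  10.]
```

```bash
cat >> h.py <<'E'
from scipy.spatial.transform import Rotation as Rt
ex=np.array([.9972,-.0743,0]);ey=np.array([.0743,.9972,0]);ez=np.array([0,0,1.]);C=614*ex+211*ey+12*ez
def st():
    s=read_state();R=Rt.from_euler('xyz',s['tool_rot']).as_matrix();p=s['eef_pos'];q=p-C
    print('t',s['clock'],'p',p.round(1),'nest',np.round([q@ex,q@ey,q[2]],1),'F nest',np.round([s['force']@ex,s['force']@ey,s['force'][2]],1),'w',round(s['width'],1));print(R.round(3).tolist());return p,R
def go(nest,ty=None,tz=None):
    """total turn (rotvec deg, tool) and total shift (present tool axes and, after turn, new axes) to nest-frame point with tool y along ty (nest xy deg)"""
    p,R=st(); t=C+nest[0]*ex+nest[1]*ey+nest[2]*ez-p
    R2=R
    if ty is not None:
        x=-ez; y=ex*np.cos(np.radians(ty))+ey*np.sin(np.radians(ty)); R2=np.c_[x,y,np.cross(x,y)]
        print('turn',np.degrees(Rt.from_matrix(R.T@R2).as_rotvec()).round(2))
    print('shift now-axes',(R.T@t).round(1),'shift new-axes',(R2.T@t).round(1))
E
python3 - <<'E'
from h import *
for a in(0,90,180,-90): go([-110,-162,200],ty=a)
E
```

```text
t 0.1 p [146.6 632.7 255.5] nest [-514.7  430.8  243.5] F nest [-0.4 -0.5 -0.3] w 85.1
[[-0.0, 0.226, 0.974], [-0.002, 0.974, -0.226], [-1.0, -0.002, 0.0]]
turn [8.121e+01 7.000e-02 8.000e-02]
shift now-axes [  44.4 -524.   490.6] shift new-axes [ 43.5 404.8 592.8]
t 0.1 p [146.6 632.7 255.5] nest [-514.7  430.8  243.5] F nest [-0.4 -0.5 -0.3] w 85.1
[[-0.0, 0.226, 0.974], [-0.002, 0.974, -0.226], [-1.0, -0.002, 0.0]]
turn [-8.79 -0.01  0.1 ]
shift now-axes [  44.4 -524.   490.6] shift new-axes [  43.5 -592.8  404.8]
t 0.1 p [146.6 632.7 255.5] nest [-514.7  430.8  243.5] F nest [-0.4 -0.5 -0.3] w 85.1
[[-0.0, 0.226, 0.974], [-0.002, 0.974, -0.226], [-1.0, -0.002, 0.0]]
turn [-9.879e+01 -9.000e-02  8.000e-02]
shift now-axes [  44.4 -524.   490.6] shift new-axes [  43.5 -404.8 -592.8]
t 0.1 p [146.6 632.7 255.5] nest [-514.7  430.8  243.5] F nest [-0.4 -0.5 -0.3] w 85.1
[[-0.0, 0.226, 0.974], [-0.002, 0.974, -0.226], [-1.0, -0.002, 0.0]]
turn [1.7121e+02 1.5000e-01 1.0000e-02]
shift now-axes [  44.4 -524.   490.6] shift new-axes [  43.5  592.8 -404.8]
```

Emit:
{"method": "jog_arm", "body": {
  "series": [
    [[-8.8, 0, 0], [0, 0, 0], 1],
    [[0, 0, 0], [0, 0, 50], 1],
    [[0, 0, 0], [0, 0, 50], 1],
    [[0, 0, 0], [0, 0, 50], 1],
    [[0, 0, 0], [0, -49, 21], 1],
    [[0, 0, 0], [0, -49, 21], 1],
    [[0, 0, 0], [0, -49, 21], 1],
    [[0, 0, 0], [0, -49, 21], 1]
  ]
}}

```text
clock: 1.1
eef_pos: [366.0, 418.5, 256.0]
tool_rot: [-1.813, 1.57, -1.888]
force: [1.7, -0.1, -0.5]
width: -0.1
```

Emit:
{"method": "jog_arm", "body": {
  "series": [
    [[0, 0, 0], [0, -49, 21], 1],
    [[0, 0, 0], [0, -49, 21], 1],
    [[0, 0, 0], [0, -49, 21], 1],
    [[0, 0, 0], [0, -49, 21], 1],
    [[0, 0, 0], [0, -49, 21], 1],
    [[0, 0, 0], [0, -49, 21], 1],
    [[0, 0, 0], [0, 0, 0], 1],
    [[0, 0, 0], [0, 0, 0], 1]
  ]
}}

```text
clock: 2.1
eef_pos: [469.1, 118.4, 256.1]
tool_rot: [2.609, 1.57, 2.535]
force: [-1.2, 1.0, 0.4]
width: -0.1
```

Run:
```python
from h import *
go([-105,-162,60],ty=90)
```

```text
t 2.1 p [469.1 118.4 256.1] nest [-155.   -58.1  244.1] F nest [-1.3  0.9  0.4] w -0.1
[[-0.001, 0.074, 0.997], [0.001, 0.997, -0.074], [-1.0, 0.0, -0.001]]
turn [ 0.01 -0.05 -0.03]
shift now-axes [ 184.  -104.    50.1] shift new-axes [ 184.1 -103.9   50. ]
```

Emit:
{"method": "jog_arm", "body": {
  "series": [
    [[0, 0, 0], [0, -52, 25], 1],
    [[0, 0, 0], [0, -52, 25], 1],
    [[0, 0, 0], [50, 0, 0], 1],
    [[0, 0, 0], [50, 0, 0], 1],
    [[0, 0, 0], [50, 0, 0], 1],
    [[0, 0, 0], [34, 0, 0], 1],
    [[0, 0, 0], [0, 0, 0], 1],
    [[0, 0, 0], [0, 0, 0], 1]
  ]
}}

```text
clock: 3.1
eef_pos: [512.2, 11.7, 73.2]
tool_rot: [0.509, 1.569, 0.437]
force: [0.2, 0.1, 0.2]
width: -0.0
```

Run:
```python
from h import *
go([-105,-162,31],ty=90)
d=shot('side');cv2.imwrite('pics/a.png',np.hstack([cv2.resize(d['img'][130:290,190:390,::-1],None,fx=4,fy=3.75)]))
```

```text
t 3.1 p [512.2  11.7  73.2] nest [-104.  -161.3   61.2] F nest [0.2 0.1 0.2] w -0.0
[[0.001, 0.072, 0.997], [0.001, 0.997, -0.072], [-1.0, 0.001, 0.001]]
turn [ 0.11  0.07 -0.04]
shift now-axes [30.2 -0.7 -1. ] shift new-axes [30.2 -0.7 -1. ]
```

View pics/a.png

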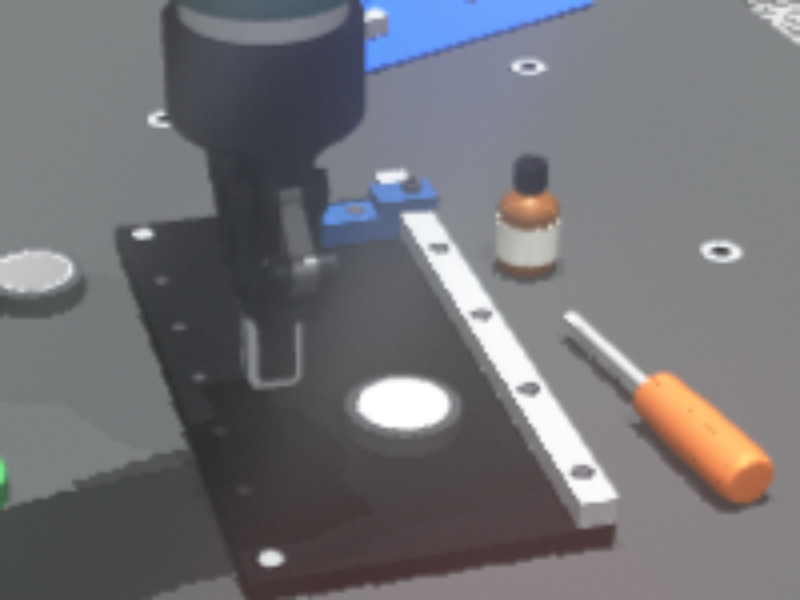

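The finger is above the plate on the -x side of the disc, tip at about (275,385), disc at (402,405), and it lines up as expected. Checking the tip against the kinematics, and going down.

Run:
```python
from h import *
d=dict(np.load('/tmp/side.npz'));p=pt(d,190+275/4-.4,130+385/3.75-.4,48.2)-C;print('tip seen nest',p@ex,p@ey)
p=pt(d,290.5,237.1,22.3)-C;print('disc side nest',p@ex,p@ey)
```

```text
tip seen nest -103.80914284246546 -166.82419750139314
disc side nest -46.16168024746807 -157.9338319686093
```

Emit:
{"method": "jog_arm", "body": {
  "series": [
    [[0, 0, 0], [20, 0, 0], 1],
    [[0, 0, 0], [13, 0, 0], 1],
    [[0, 0, 0], [0, 0, 0], 1],
    [[0, 0, 0], [0, 0, 0], 1]
  ]
}}

```text
clock: 3.65
eef_pos: [512.0, 10.5, 39.9]
tool_rot: [0.167, 1.57, 0.092]
force: [-0.4, -0.5, 0.3]
width: -0.1
```

Emit:
{"method": "jog_arm", "body": {
  "series": [
    [[0, 0, 0], [0, 0, 10], 1],
    [[0, 0, 0], [0, 0, 8], 1],
    [[0, 0, 0], [0, 0, 4], 1],
    [[0, 0, 0], [0, 0, 4], 1],
    [[0, 0, 0], [0, 0, 4], 1],
    [[0, 0, 0], [0, 0, 4], 1],
    [[0, 0, 0], [0, 0, 3], 1],
    [[0, 0, 0], [0, 0, 0], 1]
  ]
}}

```text
clock: 4.65
eef_pos: [548.8, 7.7, 39.3]
tool_rot: [0.061, 1.57, -0.013]
force: [1.0, 0.8, -0.3]
width: -0.2
```

```bash
cat >> h.py <<'E'
def look():
    st();d=shot('side')
    F=f(d);W=C-60*ex-60*ey;M=np.array(d['cam_to_world'])
    im=d['img'];h=cv2.cvtColor(im,cv2.COLOR_RGB2HSV);m=((h[:,:,2]>150)&(h[:,:,1]<40)).astype(np.uint8)
    n,_,S,ce=cv2.connectedComponentsWithStats(m)
    for i in range(1,n):
        p=pt(d,*ce[i],22.3)-C
        if 60<S[i,4]<900 and -70<p@ex<40 and -260<p@ey<10: print('blob',S[i].tolist(),(p@ex).round(1),(p@ey).round(1))
    return d
E
python3 - <<'E'
from h import *
d=look()
E
```

```text
t 4.65 p [548.8   7.7  39.3] nest [ -67.3 -162.6   27.3] F nest [ 0.9  0.9 -0.3] w -0.2
[[0.0, 0.074, 0.997], [-0.0, 0.997, -0.074], [-1.0, 0.0, 0.0]]
blob [292, 186, 53, 79, 762] 9.3 -138.8
blob [289, 229, 23, 14, 254] -29.1 -157.7
```

Emit:
{"method": "jog_arm", "body": {
  "series": [
    [[0, 0, 0], [0, 0, 1], 1],
    [[0, 0, 0], [0, 0, 1], 1],
    [[0, 0, 0], [0, 0, 0], 1]
  ]
}}

```text
clock: 5.08
eef_pos: [550.5, 7.5, 39.3]
tool_rot: [0.086, 1.571, 0.012]
force: [0.8, -0.5, -0.5]
width: 0.4
```

Emit:
{"method": "jog_arm", "body": {
  "series": [
    [[0, 0, 0], [0, 0, 1], 1],
    [[0, 0, 0], [0, 0, 0], 1]
  ]
}}

```text
clock: 5.32
eef_pos: [551.6, 7.5, 39.3]
tool_rot: [0.171, 1.571, 0.096]
force: [0.3, 0.1, 0.4]
width: 0.1
```

Emit:
{"method": "jog_arm", "body": {
  "series": [
    [[0, 0, 0], [0, 0, 1], 1],
    [[0, 0, 0], [0, 0, 0], 1]
  ]
}}

```text
clock: 5.58
eef_pos: [552.6, 7.4, 39.3]
tool_rot: [0.069, 1.571, -0.005]
force: [0.0, 0.2, 0.3]
width: 0.3
```

Run:
```python
from h import *
d=look()
```

```text
t 5.575 p [552.6   7.4  39.3] nest [ -63.5 -162.5   27.3] F nest [0.  0.2 0.3] w 0.3
[[0.0, 0.074, 0.997], [-0.0, 0.997, -0.074], [-1.0, 0.0, 0.0]]
blob [295, 187, 50, 78, 729] 9.4 -143.6
blob [291, 229, 23, 14, 253] -25.7 -158.0
```

Still no force, so I'll continue in 1 mm steps.

Emit:
{"method": "jog_arm", "body": {
  "series": [
    [[0, 0, 0], [0, 0, 1], 1],
    [[0, 0, 0], [0, 0, 0], 1]
  ]
}}

```text
clock: 5.88
eef_pos: [553.6, 7.3, 39.3]
tool_rot: [0.184, 1.571, 0.109]
force: [-0.8, -0.3, 0.4]
width: -0.1
```

Emit:
{"method": "jog_arm", "body": {
  "series": [
    [[0, 0, 0], [0, 0, 1], 1],
    [[0, 0, 0], [0, 0, 0], 1]
  ]
}}

```text
clock: 6.12
eef_pos: [554.1, 7.3, 39.2]
tool_rot: [-3.092, 1.57, 3.117]
force: [-0.8, 0.5, 1.2]
width: -0.1
```

Emit:
{"method": "jog_arm", "body": {
  "series": [
    [[0, 0, 0], [0, 0, 1], 1],
    [[0, 0, 0], [0, 0, 0], 1]
  ]
}}

```text
clock: 6.38
eef_pos: [554.2, 7.3, 39.1]
tool_rot: [-3.088, 1.568, 3.121]
force: [-3.9, 0.4, 2.8]
width: 0.2
```

Emit:
{"method": "jog_arm", "body": {
  "series": [
    [[0, 0, 0], [0, 0, 1], 1],
    [[0, 0, 0], [0, 0, 0], 1],
    [[0, 0, 0], [0, 0, 0], 1]
  ]
}}

```text
clock: 6.75
eef_pos: [554.3, 7.2, 38.9]
tool_rot: [-3.081, 1.566, 3.128]
force: [-5.8, 0.5, 2.6]
width: 0.1
```

Run:
```python
from h import *
d=look();save(d,'b.png',(160,280,210,370),5)
```

```text
t 6.75 p [554.3   7.2  38.9] nest [ -61.7 -162.6   26.9] F nest [-5.9  0.1  2.6] w 0.1
[[-0.004, 0.074, 0.997], [0.0, 0.997, -0.074], [-1.0, -0.0, -0.004]]
blob [296, 187, 49, 78, 710] 9.4 -146.1
blob [292, 229, 23, 14, 251] -24.3 -157.9
```

View pics/b.png

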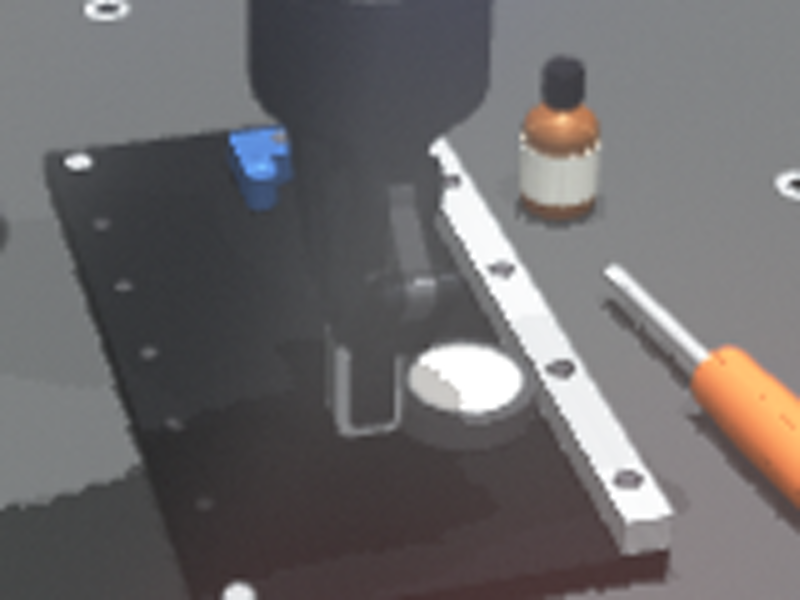

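Disc at (465,380) sits against the rail with about 6 N reaction; it is far short of the stop, so milestone 1 is met. Now I go round behind it with a 20° tilt toward the rail.

Emit:
{"method": "jog_arm", "body": {
  "series": [
    [[0, 0, 0], [0, 0, -20], 1],
    [[0, 0, 0], [-30, 0, 0], 1],
    [[0, 0, 0], [0, -28, 0], 1],
    [[0, 0, 0], [0, -28, 0], 1],
    [[10, 0, 0], [0, 0, 0], 1],
    [[10, 0, 0], [0, 0, 0], 1],
    [[0, 0, 0], [0, 0, 0], 1],
    [[0, 0, 0], [0, 0, 0], 1]
  ]
}}

```text
clock: 7.8
eef_pos: [533.0, -47.2, 69.4]
tool_rot: [0.27, 1.569, -0.151]
force: [-0.1, 0.8, 0.1]
width: 0.4
```

Run:
```python
from h import *
d=look();go([-45,-217,28],ty=70)
d=shot('top');save(d,'c.png',(155,275,200,360),5)
```

```text
t 7.8 p [533.  -47.2  69.4] nest [ -78.9 -218.5   57.4] F nest [-0.1  0.8  0.1] w 0.4
[[0.001, 0.408, 0.913], [-0.0, 0.913, -0.408], [-1.0, 0.0, 0.001]]
blob [296, 188, 49, 77, 740] 9.4 -142.6
blob [291, 228, 24, 15, 278] -24.8 -158.0
t 7.85 p [532.9 -47.2  69.4] nest [ -79.1 -218.4   57.4] F nest [0.2 0.  0.3] w 0.4
[[0.001, 0.408, 0.913], [-0.0, 0.913, -0.408], [-1.0, 0.0, 0.001]]
turn [ 0.16  0.05 -0.02]
shift now-axes [29.4 12.9 31.5] shift new-axes [29.4 13.  31.5]
```

View pics/c.png

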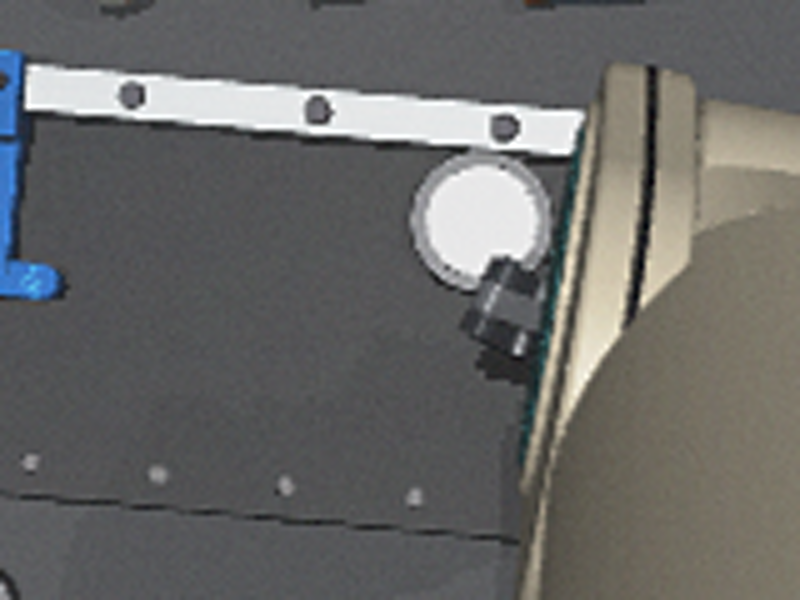

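Emit:
{"method": "jog_arm", "body": {
  "series": [
    [[0, 0, 0], [0, 0, 31], 1],
    [[0, 0, 0], [15, 0, 0], 1],
    [[0, 0, 0], [14, 0, 0], 1],
    [[0, 0, 0], [0, 0, 0], 1],
    [[0, 0, 0], [0, 13, 0], 1],
    [[0, 0, 0], [0, 5, 0], 1],
    [[0, 0, 0], [0, 0, 0], 1]
  ]
}}

```text
clock: 8.78
eef_pos: [568.6, -42.3, 40.7]
tool_rot: [0.891, 1.57, 0.47]
force: [-0.6, -0.1, 0.3]
width: 0.1
```

Run:
```python
from h import *
d=look();go([-45,-217,28],ty=70);save(d,'d.png',(180,290,220,370),5)
```

```text
t 8.775 p [568.6 -42.3  40.7] nest [ -43.8 -210.9   28.7] F nest [-0.6 -0.1  0.3] w 0.1
[[0.001, 0.409, 0.913], [0.0, 0.913, -0.409], [-1.0, 0.001, 0.001]]
blob [313, 216, 32, 49, 438] 9.3 -185.4
t 8.825 p [568.3 -43.   40.6] nest [ -44.1 -211.7   28.6] F nest [ 0.6 -0.7 -0.2] w 0.0
[[0.0, 0.41, 0.912], [0.0, 0.912, -0.41], [-1.0, 0.0, 0.0]]
turn [ 0.06  0.03 -0.01]
shift now-axes [ 0.6 -5.3  1. ] shift new-axes [ 0.6 -5.3  1. ]
```

View pics/d.png

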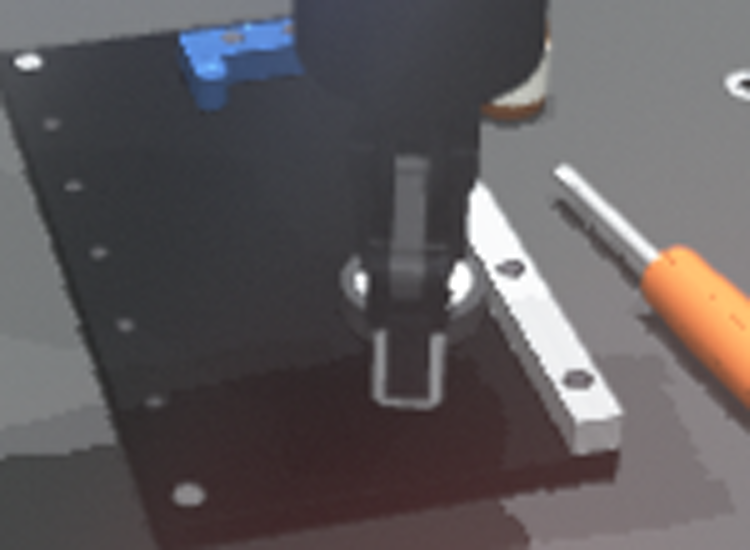

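The finger is right behind the disc (tip at (407,400), disc hidden behind it at about (410,285)), clear of the rail. Starting the slide along the rail.

Emit:
{"method": "jog_arm", "body": {
  "series": [
    [[0, 0, 0], [7.7, 7.7, -2.3], 1]
  ]
}}

```text
clock: 8.95
eef_pos: [569.3, -40.5, 36.6]
tool_rot: [-0.953, 1.566, -1.379]
force: [-19.3, -15.3, 92.0]
width: 0.1
```

My typo there put 7.7 mm downwards into the plate (92 N). Undoing it at once.

Emit:
{"method": "jog_arm", "body": {
  "series": [
    [[0, 0, 0], [-7.7, 0, 0], 1],
    [[0, 0, 0], [0, 0, 0], 1]
  ]
}}

```text
clock: 9.2
eef_pos: [569.5, -35.6, 40.7]
tool_rot: [0.431, 1.57, 0.008]
force: [-0.1, -0.7, -0.2]
width: -0.2
```

Run:
```python
from h import *
go([-41,-200,28],ty=70)
```

```text
t 9.2 p [569.5 -35.6  40.7] nest [ -43.4 -204.1   28.7] F nest [-0.1 -0.7 -0.2] w -0.2
[[0.001, 0.411, 0.912], [0.0, 0.912, -0.411], [-1.0, 0.001, 0.001]]
turn [-0.01  0.06 -0.03]
shift now-axes [0.7 4.7 0.9] shift new-axes [0.7 4.7 0.9]
```

Emit:
{"method": "jog_arm", "body": {
  "series": [
    [[0, 0, 0], [0, 7.7, -2.3], 1],
    [[0, 0, 0], [0, 7.7, -2.3], 1],
    [[0, 0, 0], [0, 7.7, -2.3], 1],
    [[0, 0, 0], [0, 7.7, -2.3], 1],
    [[0, 0, 0], [0, 0, 0], 1]
  ]
}}

```text
clock: 9.82
eef_pos: [573.5, -2.4, 40.2]
tool_rot: [1.911, 1.57, 1.489]
force: [-0.1, -0.3, -0.5]
width: -0.6
```

Run:
```python
from h import *
d=look();print(read_state()['force'])
d=shot('top');save(d,'e.png',(155,275,200,360),5)
```

```text
t 9.825 p [573.5  -2.4  40.2] nest [ -41.9 -170.7   28.2] F nest [-0.1 -0.3 -0.5] w -0.6
[[0.0, 0.409, 0.912], [0.001, 0.912, -0.409], [-1.0, 0.001, -0.0]]
blob [307, 204, 38, 61, 545] 9.2 -169.2
[ 0.05489291  0.83599191 -0.66882024]
```

View pics/e.png

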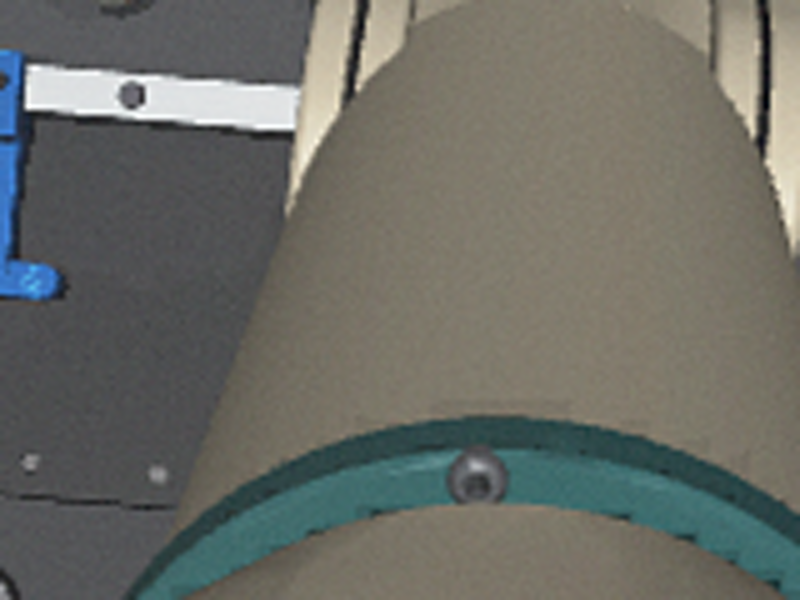

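The top view is blocked by the arm here, so I'll rely on the side view and force. Continuing.

Emit:
{"method": "jog_arm", "body": {
  "series": [
    [[0, 0, 0], [0, 7.6, -2.5], 1],
    [[0, 0, 0], [0, 7.6, -2.5], 1],
    [[0, 0, 0], [0, 7.6, -2.5], 1],
    [[0, 0, 0], [0, 7.6, -2.5], 1],
    [[0, 0, 0], [0, 7.6, -2.5], 1],
    [[0, 0, 0], [0, 7.6, -2.5], 1],
    [[0, 0, 0], [0, 0, 0], 1]
  ]
}}

```text
clock: 10.8
eef_pos: [578.6, 45.3, 40.3]
tool_rot: [1.552, 1.57, 1.131]
force: [0.5, -0.4, -0.0]
width: 0.3
```

Run:
```python
from h import *
d=look();save(d,'f.png',(160,270,220,370),5)
```

```text
t 10.8 p [578.6  45.3  40.3] nest [ -40.4 -122.8   28.3] F nest [ 0.5 -0.4 -0. ] w 0.3
[[0.0, 0.409, 0.912], [0.001, 0.912, -0.409], [-1.0, 0.001, 0.0]]
blob [299, 190, 46, 75, 671] 9.3 -150.4
```

View pics/f.png

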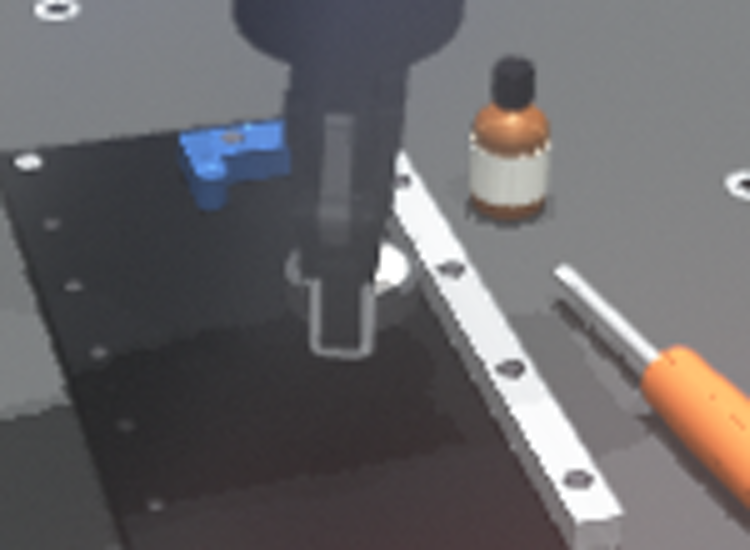

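The picture shows the disc at about (350,265) still against the rail, with the finger tip (342,350) behind it and slightly to the left. Continuing to just short of the stop.

Emit:
{"method": "jog_arm", "body": {
  "series": [
    [[0, 0, 0], [0, 7.6, -2.5], 1],
    [[0, 0, 0], [0, 7.6, -2.5], 1],
    [[0, 0, 0], [0, 7.6, -2.5], 1],
    [[0, 0, 0], [0, 7.6, -2.5], 1],
    [[0, 0, 0], [0, 7.6, -2.5], 1],
    [[0, 0, 0], [0, 7.6, -2.5], 1],
    [[0, 0, 0], [0, 0, 0], 1]
  ]
}}

```text
clock: 11.72
eef_pos: [583.6, 93.0, 40.3]
tool_rot: [1.574, 1.57, 1.152]
force: [0.4, -0.5, -0.2]
width: -0.2
```

Emit:
{"method": "jog_arm", "body": {
  "series": [
    [[0, 0, 0], [0, 2.8, -1], 1],
    [[0, 0, 0], [0, 1.9, -0.7], 1],
    [[0, 0, 0], [0, 0, 0], 1]
  ]
}}

```text
clock: 12.1
eef_pos: [583.8, 96.7, 40.3]
tool_rot: [-3.098, 1.571, 2.761]
force: [0.4, -0.2, 0.3]
width: 0.3
```

Run:
```python
from h import *
d=look();save(d,'g.png',(140,250,220,370),5)
```

```text
t 12.1 p [583.8  96.7  40.3] nest [-39.  -71.1  28.3] F nest [ 0.5 -0.2  0.3] w 0.3
[[-0.0, 0.411, 0.912], [0.0, 0.912, -0.411], [-1.0, -0.0, -0.0]]
blob [291, 186, 54, 79, 761] 9.1 -137.8
```

View pics/g.png

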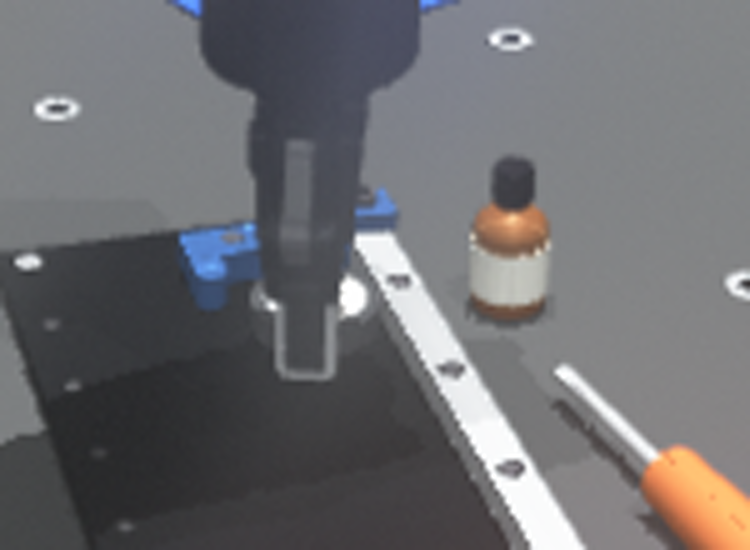

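Disc at about (310,295) is against the rail and entering the pocket beside the hook (215,280). Creeping in now with force readings.

Emit:
{"method": "jog_arm", "body": {
  "series": [
    [[0, 0, 0], [0, 1.9, -0.7], 1],
    [[0, 0, 0], [0, 1.9, -0.7], 1],
    [[0, 0, 0], [0, 0, 0], 1]
  ]
}}

```text
clock: 12.52
eef_pos: [584.2, 101.1, 40.3]
tool_rot: [1.671, 1.571, 1.248]
force: [0.5, -1.1, 0.0]
width: -0.0
```

Emit:
{"method": "jog_arm", "body": {
  "series": [
    [[0, 0, 0], [0, 1.9, -0.7], 1],
    [[0, 0, 0], [0, 0, 0], 1]
  ]
}}

```text
clock: 12.78
eef_pos: [584.3, 103.1, 40.3]
tool_rot: [1.909, 1.571, 1.486]
force: [0.3, 0.4, 0.8]
width: 0.1
```

Emit:
{"method": "jog_arm", "body": {
  "series": [
    [[0, 0, 0], [0, 1, -0.4], 1],
    [[0, 0, 0], [0, 0, 0], 1]
  ]
}}

```text
clock: 13.02
eef_pos: [584.3, 104.0, 40.3]
tool_rot: [2.058, 1.571, 1.634]
force: [-0.1, -0.4, 0.3]
width: -0.1
```

Emit:
{"method": "jog_arm", "body": {
  "series": [
    [[0, 0, 0], [0, 1, -0.4], 1],
    [[0, 0, 0], [0, 0, 0], 1]
  ]
}}

```text
clock: 13.28
eef_pos: [584.3, 105.1, 40.3]
tool_rot: [2.732, 1.571, 2.309]
force: [0.5, -0.1, 0.2]
width: 0.1
```

Emit:
{"method": "jog_arm", "body": {
  "series": [
    [[0, 0, 0], [0, 1, -0.4], 1],
    [[0, 0, 0], [0, 0, 0], 1]
  ]
}}

```text
clock: 13.52
eef_pos: [584.4, 106.2, 40.3]
tool_rot: [2.23, 1.571, 1.806]
force: [-0.5, -0.3, 1.3]
width: -0.0
```

Emit:
{"method": "jog_arm", "body": {
  "series": [
    [[0, 0, 0], [0, 1, -0.4], 1],
    [[0, 0, 0], [0, 0, 0], 1]
  ]
}}

```text
clock: 13.78
eef_pos: [584.4, 107.3, 40.3]
tool_rot: [2.194, 1.571, 1.771]
force: [-0.9, -0.3, -0.4]
width: -0.0
```

Emit:
{"method": "jog_arm", "body": {
  "series": [
    [[0, 0, 0], [0, 1, -0.4], 1],
    [[0, 0, 0], [0, 0, 0], 1]
  ]
}}

```text
clock: 14.02
eef_pos: [584.5, 108.3, 40.3]
tool_rot: [2.603, 1.571, 2.18]
force: [-0.2, 0.6, 0.2]
width: 0.1
```

Emit:
{"method": "jog_arm", "body": {
  "series": [
    [[0, 0, 0], [0, 1, -0.4], 1],
    [[0, 0, 0], [0, 0, 0], 1]
  ]
}}

```text
clock: 14.28
eef_pos: [584.5, 109.4, 40.3]
tool_rot: [2.117, 1.571, 1.694]
force: [-0.1, 0.3, 1.5]
width: -0.0
```

Emit:
{"method": "jog_arm", "body": {
  "series": [
    [[0, 0, 0], [0, 1, -0.4], 1],
    [[0, 0, 0], [0, 0, 0], 1]
  ]
}}

```text
clock: 14.52
eef_pos: [584.4, 109.9, 40.2]
tool_rot: [-1.77, 1.57, -2.194]
force: [-0.0, -0.9, 0.7]
width: -0.3
```

Emit:
{"method": "jog_arm", "body": {
  "series": [
    [[0, 0, 0], [0, 1, -0.4], 1],
    [[0, 0, 0], [0, 0, 0], 1]
  ]
}}

```text
clock: 14.78
eef_pos: [584.3, 110.3, 40.2]
tool_rot: [-1.699, 1.569, -2.123]
force: [-1.0, -3.5, -0.4]
width: 0.2
```

Emit:
{"method": "jog_arm", "body": {
  "series": [
    [[0, 0, 0], [0, 1, -0.4], 1],
    [[0, 0, 0], [0, 0, 0], 1]
  ]
}}

```text
clock: 15.02
eef_pos: [584.2, 110.5, 40.2]
tool_rot: [-1.656, 1.568, -2.081]
force: [-2.0, -6.0, 0.6]
width: 0.4
```

Run:
```python
from h import *
d=look();save(d,'h.png',(170,220,255,320),10)
```

```text
t 15.025 p [584.2 110.5  40.2] nest [-39.6 -57.4  28.2] F nest [-1.6 -6.1  0.6] w 0.4
[[-0.001, 0.412, 0.911], [-0.002, 0.911, -0.412], [-1.0, -0.003, -0.0]]
blob [290, 186, 55, 79, 756] 9.1 -138.1
```

Contact force rises to 6 N along y and 2 N in x, so the disc is in the corner. Backing off and lifting clear to check.

Emit:
{"method": "jog_arm", "body": {
  "series": [
    [[0, 0, 0], [0, -8, 0], 1],
    [[0, 0, 0], [0, -22, 0], 1],
    [[0, 0, 0], [-50, 0, 0], 1],
    [[0, 0, 0], [-50, 0, 0], 1],
    [[0, 0, 0], [-20, -55, 0], 1],
    [[0, 0, 0], [-20, -55, 0], 1],
    [[0, 0, 0], [0, -50, 0], 1],
    [[0, 0, 0], [0, -50, 0], 1]
  ]
}}

```text
clock: 16.08
eef_pos: [484.8, -108.3, 180.8]
tool_rot: [0.442, 1.57, 0.018]
force: [0.7, -0.2, -0.3]
width: -0.2
```

Run:
```python
from h import *
d=look();t=shot('top')
a=cv2.resize(d['img'][165:225,240:320],None,fx=5,fy=5,interpolation=cv2.INTER_CUBIC)
b=cv2.resize(t['img'][155:215,170:250],None,fx=5,fy=5,interpolation=cv2.INTER_CUBIC)
cv2.imwrite('pics/i.png',np.hstack([a,b])[:,:,::-1])
m=np.zeros(t['img'].shape[:2],np.uint8);m[184:215,205:240]=t['img'][184:215,205:240].min(2)>150
M=cv2.moments(m,True);u,v=M['m10']/M['m00'],M['m01']/M['m00'];p=pt(t,u,v,22.3)-C;print('top',u,v,M['m00'],p@ex,p@ey)
```

```text
t 16.075 p [ 484.8 -108.3  180.8] nest [-122.5 -283.   168.8] F nest [ 0.7 -0.2 -0.3] w -0.2
[[0.001, 0.411, 0.912], [0.0, 0.912, -0.411], [-1.0, 0.001, 0.001]]
blob [290, 186, 55, 79, 791] 9.2 -135.5
blob [273, 190, 19, 12, 197] -23.3 -20.4
top 217.86163522012578 193.88050314465409 477.0 -27.334590980962506 -25.6659524386438
```

View pics/i.png

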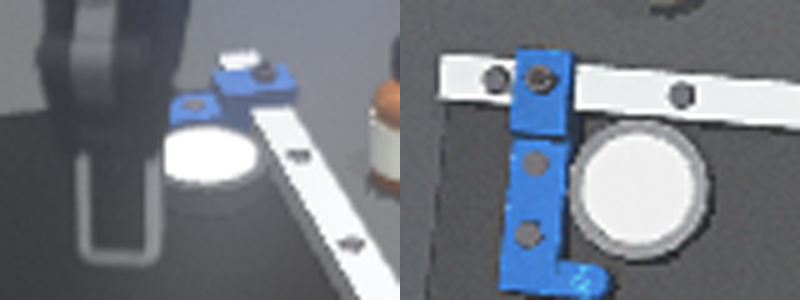

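Run:
```python
from h import *
t=dict(np.load('/tmp/top.npz'));m=((t['img'].min(2)>195)).astype(np.uint8);m[:178]=0
n,l,S,ce=cv2.connectedComponentsWithStats(m)
for i in range(1,n):
    if 300<S[i,4]<1500: p=pt(t,*ce[i],22.3)-C;print(S[i].tolist(),p@ex,p@ey)
```

```text
[227, 178, 123, 11, 614] 7.206736025358232 -174.2082505877658
[206, 182, 23, 22, 391] -24.657871390833392 -24.096114220946443
[177, 268, 23, 23, 385] -178.1500235332491 11.182509369878487
[445, 304, 26, 49, 427] -213.3967995337981 -454.4494683467826
```

```bash
python3 -c "
from cell import *
print(finish_job())"
```

```text
the job is handed in; nothing more can be done
None
```

The white disc is seated in the corner against both rail and stop, and the job is handed in. The robot clock was about 16 s, and no verdict was reported.

- **How it was done:** I pushed the disc onto the rail with the shut fingers about 160 mm short of the stop, until it pushed back with about 6 N. I then slid it along the rail, with the finger tilted 20° toward the rail, until it bore on the stop (about 6 N along the rail, 2 N toward it). I backed straight off and lifted clear.
- **Final position:** the top camera put the disc centre at (-24.7, -24.1) mm in the corner frame; home is (-25, -25). It also looked in contact with rail and stop.
- **Disagreement:** the side camera read (-23.3, -20.4) mm. The finger partly hid the face in that view, and it had already read about 4 mm too far in y against the top camera at the start. I trusted the top view.
- **Bystanders:** the grey disc was within about 2 mm of where it started. The dropper and screwdriver looked undisturbed in the pictures, but I did not measure them again.
- **Slip:** a typing error in one move pressed the fingertips onto the bare plate. The reading at the end of that row was about 92 N in z (about 95 N in all), and I undid it in the next move. I cannot rule out a higher peak within that 1/8 s row; the limit is 120 N.

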